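# Sort returned sanding blocks by the feel of their grit

## Robot

A 7-joint arm with a two-finger parallel gripper is mounted at the origin on the work surface. World frame = base frame: x ahead of the robot, y to its left, z up, the work surface at z = 0. Lengths are in m, angles in rad, forces in N, time in s.
With the tool pointing down it reaches from about 0.4 to 0.875 m from the base axis. Payload 19.3 kg.
Tool frame: the origin (TCP) lies at the very end of the fingers, on their centre line; the grasp point (between the pads) lies 19 mm behind it; y points along the fingers, x is the direction in which the jaws open and shut, and the axes are right-handed (so a half turn about y gives the same grasp; the last joint's range is limited). The gripper opens to 85 mm and grips with 20 to 120 N. Pads are 22 mm wide; open, the fingers measure 114 mm over their backs; the gripper's body (76 mm by 85 mm) begins 54 mm behind the grasp point. The pads swing forward as they close: fully open they stand 13 mm farther back than shut.
Start: joints at [-0.07, 0.521, -0.036, 1.599, 0.021, 1.021, -0.113], TCP at [0.625, -0, 0.231] pointing down, gripper open.
Joint ranges: [-2.91, 2.91], [-0.3, 2.13], [-1.5, 1.42], [0.17, 2.43], [-1.26, 4.41], [0.16, 1.93], [-2.52, 2.52]. Speed limits (rad/s): [1.89, 1.89, 2.39, 2.39, 3.01, 3.01, 3.01].

## Interface

Orientations are given as [roll, pitch, yaw] about the fixed x, y, z axes, in that order (R = Rz(yaw) Ry(pitch) Rx(roll)).
In Python, from workcell import bot gives the robot as it stands. The module is installed in compiled form; this text tells all that it offers.
- The arm moves only by the shell command python3 -m crank 'ROWS' [FORCE]. ROWS is JSON, a list of rows, each an object of numbers: "hand": the closure, from 0 (fully open) to 1 (shut); "dx", "dy", "dz": the shift along the tool's x, y, z in mm; "yaw": the turn about the tool's y in rad. In form: [{"hand": .., "dx": .., "dy": .., "dz": .., "yaw": ..}, ...]. A call has 1 to 12 rows; each row is the pose to reach, as a shift and turn from the pose commanded when the call began, along the tool's axes at that moment; what a row does not reach only later rows make up. A row lasts 1/12 s, in which the tool goes at most 41.7 mm and 7.16 degrees, less where a joint would pass 70% of its speed; a pose out of reach is approached as far as the arm can. A call with a gripper value outside its range is refused whole. The fingers move at their own pace and stop on an object; FORCE is the grip in N (left out, the last holds). Time passes only in rows, so rows that repeat a pose let the fingers close. It gives the time, the measured TCP pose, the force and the opening at its end, in the units of the state.
- bot.observe(): the state, without advancing time (a new reading comes with each control period).
- bot.grab_frame(name): name is "scene" or "side" or "wrist"; returns the picture (420x560x3 uint8, red, green, blue); there is no depth.
- bot.camera_info(name): a dict with "fx", "fy", "cx", "cy" (pixels), "rvec" (rotation vector, rad) and "tvec" (3), from world to camera coordinates, as OpenCV has them. Camera axes: x right, y down, z forward; pixel columns grow to the right and rows downward; lengths in m; the calibration is good to about 2 mm. A picture is of the moment at which its call begins: read the wrist's pose just before it. camera_info takes no time and is no camera call; for the wrist camera it gives the pose at the moment of the call.
- bot.job_done(): hands the job in, once; it reports no verdict.
The state is a dict: "clock": time; "qpos": joint angles; "qd": joint speeds; "joint_efforts": joint torques, N m; "position": TCP position; "tool_rot": TCP orientation; "force": force on the tool from outside, world axes, zero at the start; "moment": the same for the moment, N m; "grip_width": finger opening in m.
Only numpy, scipy, OpenCV 4.12 (cv2) and the standard library are available. Lean on these libraries where they do the work, as an engineer would, in place of code of your own. Each camera call takes 0.05 s, during which the arm holds its last target.

## Task

Three rubber sanding blocks have come back to the stores and lie grit down on the bench, some still sharp, some worn smooth: before you lift a block, drag it a good 10 cm along the bench from where it lay to feel how hard its grit drags. Lay the sharp blocks, which drag hard, flat and side by side, grit down, in the open drawer, and put the worn ones, which slide easily, in the blue scrap bin. Then push the drawer fully shut; do not disturb the fittings and tools lying about.

Things in the scene. Friction and masses are not known exactly. Their poses are not given: they have to be found in the camera images.
- block_a_center (a point): sanding block: red-brown rubber 120 mm long (its x axis), 58 mm wide (its y axis) and 28 mm high, 0.32 kg, lying on its dark abrasive face. Point: its centre, half-way up. The three look alike and their names do not tell which is which. At least one is sharp and one worn: dragged, a sharp one resists with 0.65 to 0.95 of the force that presses it down, a worn one with 0.15 to 0.25
- block_b_center (a point): a second sanding block, as block_a; point at its centre
- block_c_center (a point): a third sanding block, as block_a; point at its centre
- drawer_front (a point): the drawer's tray: middle of the front end of its inside, where the floor (16 mm above the bench) meets the inner face of the front panel; it moves with the drawer. Inside, the tray runs 273 mm from here along +x (to the back of the unit) and 125 mm to either side along y; walls 50 mm, front panel 90 mm high above this floor. Only as much of it as the drawer is open lies clear of the unit
- drawer_handle (a point): centre of the drawer's bar handle, a steel bar 110 mm long along the drawer's y axis, 35 mm in front of the drawer's blue front panel, 71 mm above the bench; the drawer can be pushed shut by it. Axes as drawer_front
- drawer (a joint): how far the drawer is out, m: 0 fully shut, 0.22 the most; it starts about 0.18 to 0.21 out, slides along the unit's x axis with about 2 N of friction and stays where it is left. The fixed steel unit round it is 320 mm deep, 290 mm wide and 115 mm high; a tub and a carton stand on it, up to 190 mm
- scrap_bin_in (a point): the scrap bin, a blue steel parts bin with a sloped low front, fixed: centre of its inner floor, 3 mm above the bench. Inside 240 mm long (x axis, from the low front to the back) by 194 mm wide (y axis); side walls and back 100 mm high, front lip 60 mm high and leaning outward
- conduit_body: bystander: cast aluminium conduit body, 155 mm long, 42 mm high; origin under its centre
- elbow: bystander: galvanised conduit elbow lying flat, about 85 mm, 42 mm high; origin under its centre
- coupling: bystander: steel compression coupling standing on end, 52 mm across, 60 mm high; origin under its centre
- screwdriver: bystander: yellow-handled screwdriver, 200 mm long, lying on the bench
Not all that is in view belongs to the job. What is shaped like the part that bears block_a_center but pink is not meant.

How it is judged:
By the outcome, as a careful person would: the job done as asked, in the order asked, and still so for the second after the job is handed in, with the robot touching nothing.
It also fails if it takes over 72 s, if anything falls off the work surface, if the arm or the gripper's body presses on something with over 40 N, if the wrist force passes 120 N, or if a joint passes its speed limit or range.

## Working session

There is one attempt and no reset: what is moved stays moved. The work goes in short steps, Python scripts to look and compute and a shell command to move; the robot and the scene stay as the last step left them, time stands still between calls to the robot, and variables do not carry over. Pictures are saved under pics/ and viewed, and the job is handed in when it is done.

```bash
mkdir -p pics; ls
python3 - <<'E'
from workcell import bot
import cv2
print(bot.observe())
for n in ["scene","side","wrist"]:
    i=bot.camera_info(n); print(n,i)
    cv2.imwrite(f"pics/{n}0.png",cv2.cvtColor(bot.grab_frame(n),cv2.COLOR_RGB2BGR))
E
```

```text
pics
{'clock': 0.0, 'qpos': array([-0.07016307,  0.52203518, -0.03633064,  1.59998568,  0.02121938,
        1.02107818, -0.11282658]), 'qd': array([-5.20917931e-04,  3.98548305e-05, -1.29449792e-03,  2.46677362e-04,
        1.15130386e-04, -2.02513589e-04,  5.66872519e-04]), 'joint_efforts': array([-4.24098413e-03, -9.27110124e+01,  1.97758444e+00, -3.69928443e+01,
        1.76317629e-02,  8.19846697e-03, -6.58496788e-05]), 'position': array([ 6.24677167e-01, -6.21553504e-05,  2.30720495e-01]), 'tool_rot': array([-1.57088992e+00,  1.11690379e-03, -6.09923997e-05]), 'force': array([-0.91250245, -0.49486863,  0.33608967]), 'moment': array([0.02740422, 0.00359085, 0.03854403]), 'grip_width': 0.0856013782172415}
scene {'fx': 398.90385832666846, 'fy': 398.90385832666846, 'cx': 284.68655849136525, 'cy': 209.89317360599549, 'rvec': array([ 1.84324094,  1.97798731, -0.55655372]), 'tvec': array([ 0.04836181, -0.42713748,  1.35092463])}
side {'fx': 487.38945292512847, 'fy': 487.38945292512847, 'cx': 269.00025721215565, 'cy': 200.73620073290743, 'rvec': array([ 2.40115154, -0.45241104,  0.16568129]), 'tvec': array([-0.49591319,  0.19624329,  1.21914329])}
wrist {'fx': 351.3801426653688, 'fy': 351.3801426653688, 'cx': 277.39929596982506, 'cy': 205.91438710759698, 'rvec': array([-2.83695244e+00,  5.40413982e-04,  6.80551996e-04]), 'tvec': array([-0.62463248, -0.03925657,  0.38052752])}
```

View pics/scene0.png

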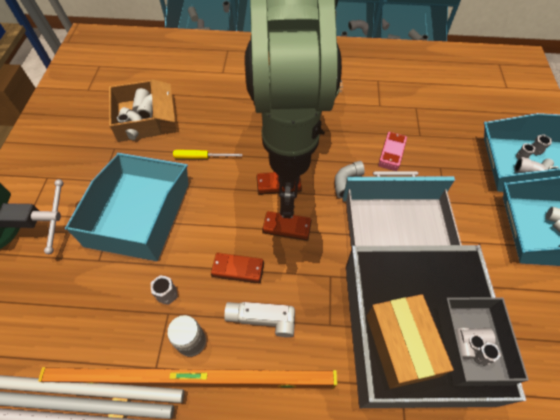

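View pics/side0.png

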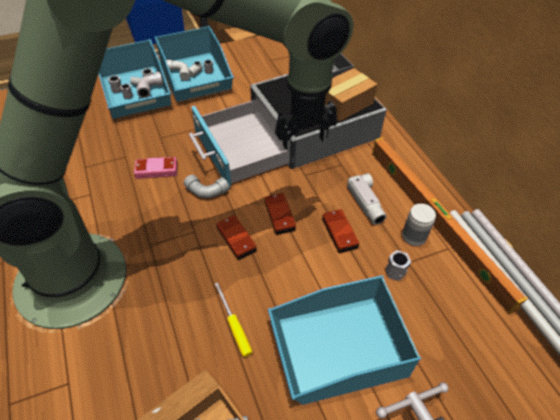

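View pics/wrist0.png

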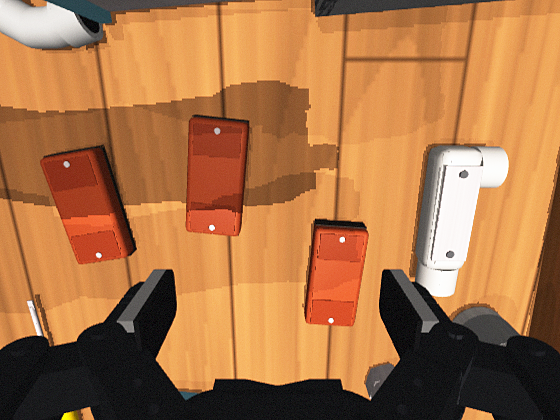

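```bash
cat > h.py <<'E'
from workcell import bot
import cv2, numpy as np
def ray(info,px):
    R,_=cv2.Rodrigues(info["rvec"]); t=info["tvec"]
    K=np.array([[info["fx"],0,info["cx"]],[0,info["fy"],info["cy"]],[0,0,1]])
    d=R.T@np.linalg.inv(K)@np.array([px[0],px[1],1.]); return -R.T@t,d
def onz(info,px,z):
    c,d=ray(info,px); return c+d*(z-c[2])/d[2]
def proj(info,P):
    K=np.array([[info["fx"],0,info["cx"]],[0,info["fy"],info["cy"]],[0,0,1]])
    return cv2.projectPoints(np.float64(P).reshape(-1,3),info["rvec"],info["tvec"],K,None)[0].reshape(-1,2)
def snap(name,fn):
    i=bot.camera_info(name); im=cv2.cvtColor(bot.grab_frame(name),cv2.COLOR_RGB2BGR)
    cv2.imwrite(f"pics/{fn}.png",im); return i,im
def red(im):
    h=cv2.cvtColor(im,cv2.COLOR_BGR2HSV)
    m=((h[...,0]<8)|(h[...,0]>174))&(h[...,1]>170)&(h[...,2]>60)
    m=cv2.morphologyEx(m.astype(np.uint8)*255,cv2.MORPH_OPEN,np.ones((3,3)))
    return cv2.morphologyEx(m,cv2.MORPH_CLOSE,np.ones((7,7)))
def blocks(info,im,z=0.028,minA=1500):
    cs,_=cv2.findContours(red(im),cv2.RETR_EXTERNAL,cv2.CHAIN_APPROX_NONE)
    out=[]
    for c in cs:
        if cv2.contourArea(c)<minA: continue
        w=np.float32([onz(info,p[0],z)[:2] for p in c])
        (x,y),(a,b),an=cv2.minAreaRect(w*1000)
        if a<b: a,b,an=b,a,an+90
        M=cv2.moments(c); out.append((round(x),round(y),round(a),round(b),round((an+90)%180-90,1),(int(M['m10']/M['m00']),int(M['m01']/M['m00']))))
    return out
E
python3 - <<'E'
from h import *
i=bot.camera_info("wrist"); im=cv2.imread("pics/wrist0.png")
for b in blocks(i,im): print(b)
cv2.imwrite("pics/m.png",red(im))
i=bot.camera_info("scene"); im=cv2.imread("pics/scene0.png")
for b in blocks(i,im,.02,200): print('s',b)
for n,p,z in [("bin tl",(124,156),.1),("bin tr",(188,167),.1),("bin br",(142,257),.063),("bin bl",(73,232),.063),
 ("dr fl",(346,178),.106),("dr fr",(453,178),.106),("unit l",(355,250),.115),("unit r",(490,250),.115),("unit bl",(360,397),.115),("hl",(376,173),.071),("hr",(417,174),.071),("elbow",(348,180),.02),("coup",(162,289),.03),("cb",(260,316),.02),("sd tip",(241,156),.0),("sd h",(174,154),.01),("white can",(184,335),.0)]:
    print(n,onz(i,p,z).round(3))
E
```

```text
(688, -116, 120, 58, 85.7, (333, 271))
(429, -35, 118, 65, -80.3, (86, 206))
(562, -4, 118, 57, 84.1, (215, 175))
bin tl [ 0.431 -0.445  0.1  ]
bin tr [ 0.454 -0.269  0.1  ]
bin br [ 0.699 -0.338  0.063]
bin bl [ 0.645 -0.523  0.063]
dr fl [0.464 0.139 0.106]
dr fr [0.444 0.41  0.106]
unit l [0.67  0.155 0.115]
unit r [0.649 0.459 0.115]
unit bl [0.972 0.157 0.115]
hl [0.416 0.224 0.071]
hr [0.411 0.333 0.071]
elbow [0.406 0.157 0.02 ]
coup [ 0.762 -0.284  0.03 ]
cb [ 0.806 -0.05   0.02 ]
sd tip [ 0.327 -0.156  0.   ]
sd h [ 0.342 -0.351  0.01 ]
white can [ 0.856 -0.219  0.   ]
```

Run:
```python
import cv2
im=cv2.imread("pics/scene0.png")
cv2.imwrite("pics/c1.png",cv2.resize(im[140:270,320:540],None,fx=3.6,fy=3.6,interpolation=cv2.INTER_CUBIC))
cv2.imwrite("pics/c2.png",cv2.resize(im[140:320,40:300],None,fx=3,fy=3,interpolation=cv2.INTER_CUBIC))
```

```text
(no output)
```

View pics/c1.png

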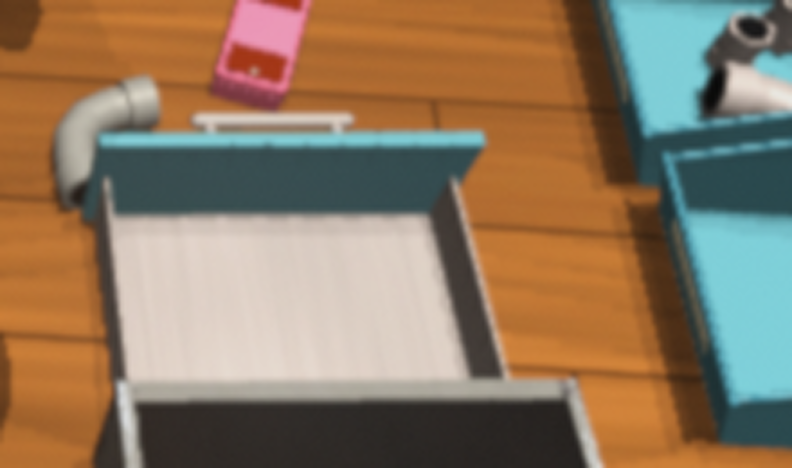

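View pics/c2.png

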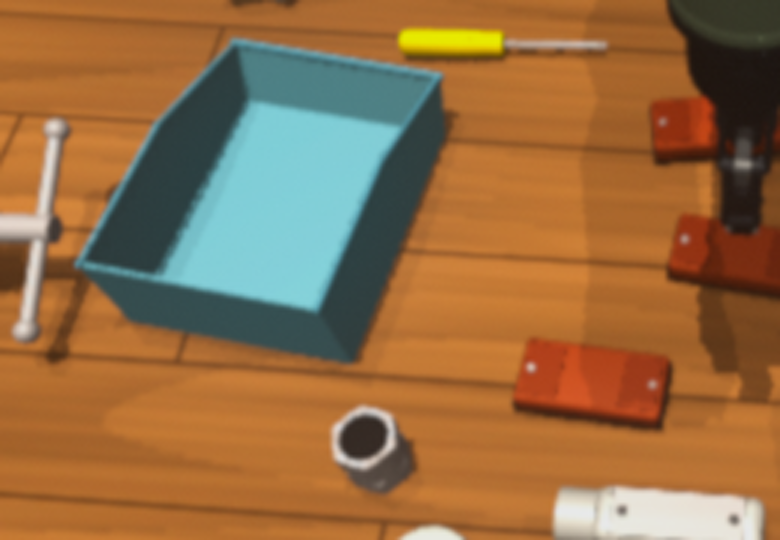

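View pics/m.png

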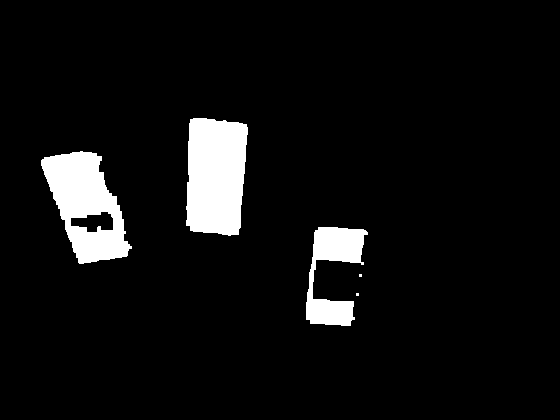

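Run:
```python
from h import *
i=bot.camera_info("wrist")
for a,b in [((66,164),(98,256)),((217,131),(211,228)),((342,240),(331,321))]:
    A=onz(i,a,.028);B=onz(i,b,.028);print(((A+B)/2).round(4),np.degrees(np.arctan2(*(A-B)[1::-1])).round(1),np.linalg.norm(A-B).round(3))
o=bot.observe();print(o["clock"],o["position"],o["tool_rot"])
for n,p,z in [("cb",(440,150),.042),("cb",(418,270),.03),("elbow",(100,20),.042)]: print(n,onz(i,p,z).round(3))
# jaw direction etc
```

```text
[ 0.4222 -0.039   0.028 ] 99.3 0.102
[ 0.5604 -0.0067  0.028 ] 83.4 0.101
[ 0.69   -0.1212  0.028 ] 85.9 0.101
0.15 [ 6.24769408e-01 -2.87217377e-05  2.30882953e-01] [-1.57081803e+00  8.16538246e-04 -1.70311536e-05]
cb [0.778 0.027 0.042]
cb [ 0.778 -0.105  0.03 ]
elbow [0.474 0.138 0.042]
```

```bash
python3 -m crank '[{"hand":0,"dx":-65,"dy":100,"dz":-7,"yaw":0.115},{"hand":0,"dx":-65,"dy":100,"dz":-7,"yaw":0.115},{"hand":0,"dx":-65,"dy":150,"dz":-7,"yaw":0.115},{"hand":0,"dx":-65,"dy":160,"dz":-7,"yaw":0.115},{"hand":0,"dx":-65,"dy":160,"dz":-7,"yaw":0.115}]' 40
python3 - <<'E'
from h import *
i,im=snap("wrist","w1")
E
```

```text
clock: 0.57
position: [0.5559, -0.0072, 0.0664]
tool_rot: [-1.572, 0.007, -0.115]
force: [-0.8, -0.3, -1.1]
grip_width: 0.085
```

View pics/w1.png

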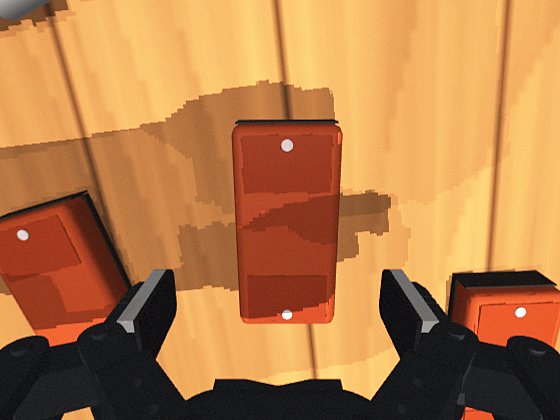

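Run:
```python
from h import *
i=bot.camera_info("wrist")
A=onz(i,(287,145),.028);B=onz(i,(287,314),.028);print(((A+B)/2).round(4),np.degrees(np.arctan2(*(A-B)[1::-1])).round(1),np.linalg.norm(A-B).round(3))
o=bot.observe();print(o["position"],o["tool_rot"],o["force"])
```

```text
[ 0.5623 -0.0067  0.028 ] 83.9 0.102
[ 0.55700908 -0.00717732  0.06753188] [-1.57202209  0.00675379 -0.11491937] [-1.17459194  0.33918111 -1.5839562 ]
```

```bash
python3 -m crank '[{"hand":0,"dx":2,"dy":30},{"hand":0,"dx":2,"dy":55},{"hand":0,"dx":2,"dy":67},{"hand":0,"dx":2,"dy":67},{"hand":0.3,"dx":2,"dy":67},{"hand":0.6,"dx":2,"dy":67},{"hand":0.6,"dx":2,"dy":67},{"hand":0.6,"dx":2,"dy":67},{"hand":0.6,"dx":2,"dy":67}]' 40
python3 - <<'E'
from h import *
print(bot.observe())
i,im=snap("wrist","w2")
E
```

```text
{'clock': 0.6167, 'qpos': array([-0.07938599,  0.64638196, -0.01952212,  1.89583004,  0.02026486,
        0.60642986, -0.22661791]), 'qd': array([-0.0019741 , -0.06633684,  0.00249353, -0.08072853, -0.00382678,
        0.09973704,  0.00521853]), 'joint_efforts': array([ 2.15474688e-01, -9.68141484e+01,  3.08053315e+00, -2.54267657e+01,
        5.70325297e-02, -1.11133698e+00, -3.66823585e-02]), 'position': array([ 0.55700908, -0.00717732,  0.06753188]), 'tool_rot': array([-1.57202209,  0.00675379, -0.11491937]), 'force': array([-1.17459194,  0.33918111, -1.5839562 ]), 'moment': array([ 0.01545949,  0.07831444, -0.01565467]), 'grip_width': 0.08526948137636355}$[0]: bad value
```

View pics/w2.png

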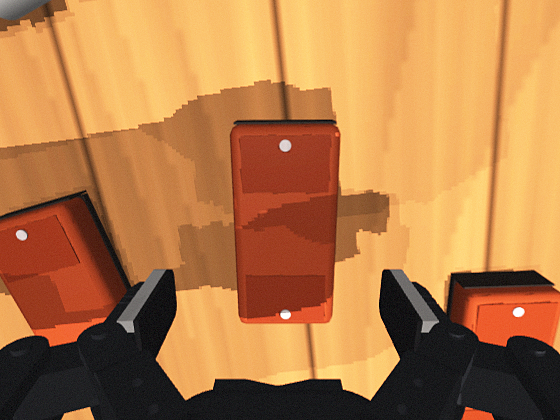

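```bash
python3 -m crank '[{"hand":0,"dx":2,"dy":30,"dz":0,"yaw":0},{"hand":0,"dx":2,"dy":55,"dz":0,"yaw":0},{"hand":0,"dx":2,"dy":67,"dz":0,"yaw":0},{"hand":0,"dx":2,"dy":67,"dz":0,"yaw":0},{"hand":0.3,"dx":2,"dy":67,"dz":0,"yaw":0},{"hand":0.6,"dx":2,"dy":67,"dz":0,"yaw":0},{"hand":0.6,"dx":2,"dy":67,"dz":0,"yaw":0},{"hand":0.6,"dx":2,"dy":67,"dz":0,"yaw":0},{"hand":0.6,"dx":2,"dy":67,"dz":0,"yaw":0}]' 40
python3 - <<'E'
from h import *
o=bot.observe();print(o['force'],o['moment'])
E
```

```text
clock: 1.42
position: [0.563, -0.0072, 0.0063]
tool_rot: [-1.57, -0.002, -0.115]
force: [-2.8, -0.2, 9.9]
grip_width: 0.0571
[-2.77748692 -0.16487874  9.93262038] [0.04451999 0.63018107 0.01249747]
```

```bash
python3 -m crank '[{"hand":0.6,"dx":0,"dy":0,"dz":-10,"yaw":0},{"hand":0.6,"dx":0,"dy":0,"dz":-20,"yaw":0},{"hand":0.6,"dx":0,"dy":0,"dz":-30,"yaw":0}]'
python3 -m crank '[{"hand":0.6,"dx":0,"dy":0,"dz":-10,"yaw":0},{"hand":0.6,"dx":0,"dy":0,"dz":-20,"yaw":0},{"hand":0.6,"dx":0,"dy":0,"dz":-30,"yaw":0}]'
python3 -m crank '[{"hand":0.6,"dx":0,"dy":0,"dz":-10,"yaw":0},{"hand":0.6,"dx":0,"dy":0,"dz":-20,"yaw":0},{"hand":0.6,"dx":0,"dy":0,"dz":-30,"yaw":0}]'
python3 -m crank '[{"hand":0.6,"dx":0,"dy":0,"dz":-10,"yaw":0},{"hand":0.6,"dx":0,"dy":0,"dz":-20,"yaw":0},{"hand":0.6,"dx":0,"dy":0,"dz":-30,"yaw":0}]'
```

```text
clock: 1.67
position: [0.5601, -0.0361, 0.0063]
tool_rot: [-1.569, -0.003, -0.114]
force: [0.6, 6.8, 8.0]
grip_width: 0.0572
clock: 1.92
position: [0.5567, -0.0662, 0.0063]
tool_rot: [-1.569, -0.003, -0.114]
force: [0.6, 6.6, 8.0]
grip_width: 0.0572
clock: 2.17
position: [0.5532, -0.096, 0.0063]
tool_rot: [-1.57, -0.003, -0.114]
force: [1.8, 7.6, 6.7]
grip_width: 0.0571
clock: 2.42
position: [0.5497, -0.126, 0.0063]
tool_rot: [-1.57, -0.003, -0.114]
force: [1.2, 8.3, 8.6]
grip_width: 0.0573
```

```bash
python3 -m crank '[{"hand":0.6,"dx":0,"dy":-40,"dz":0,"yaw":0},{"hand":0.6,"dx":0,"dy":-80,"dz":0,"yaw":0},{"hand":0.6,"dx":0,"dy":-120,"dz":0,"yaw":0},{"hand":0.6,"dx":0,"dy":-160,"dz":30,"yaw":-0.12},{"hand":0.6,"dx":0,"dy":-200,"dz":65,"yaw":-0.24},{"hand":0.6,"dx":0,"dy":-240,"dz":100,"yaw":-0.36},{"hand":0.6,"dx":0,"dy":-260,"dz":140,"yaw":-0.36},{"hand":0.6,"dx":-20,"dy":-260,"dz":180,"yaw":-0.36},{"hand":0.6,"dx":-20,"dy":-260,"dz":200,"yaw":-0.36},{"hand":0.6,"dx":-20,"dy":-260,"dz":200,"yaw":-0.36}]'
python3 - <<'E'
from h import *
snap("wrist","w3");snap("scene","s3");snap("side","d3")
E
```

```text
clock: 3.25
position: [0.5507, 0.0817, 0.2674]
tool_rot: [-1.568, -0.004, 0.252]
force: [-0.0, 1.3, -3.9]
grip_width: 0.0574
```

View pics/w3.png

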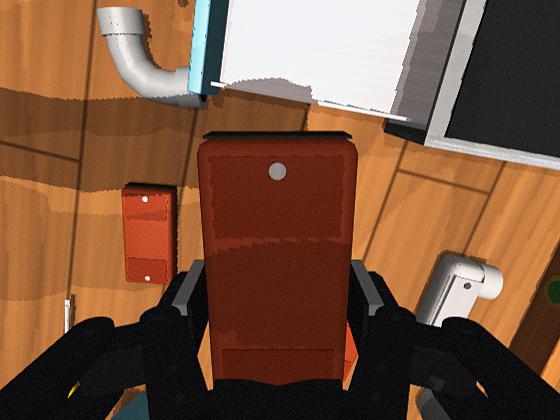

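View pics/s3.png

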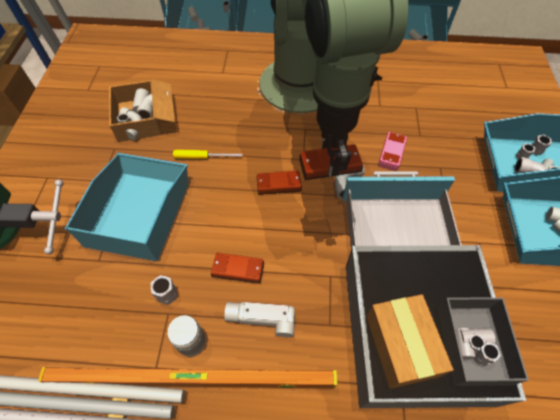

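View pics/d3.png

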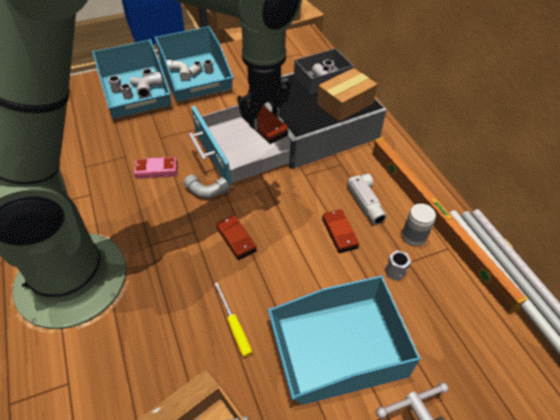

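Run:
```python
import cv2
im=cv2.imread("pics/s3.png")
cv2.imwrite("pics/c3.png",cv2.resize(im[160:270,330:500],None,fx=4.6,fy=4.6,interpolation=cv2.INTER_CUBIC))
im=cv2.imread("pics/side0.png")
cv2.imwrite("pics/c4.png",cv2.resize(im[60:190,180:400],None,fx=3.6,fy=3.6,interpolation=cv2.INTER_CUBIC))
```

```text
(no output)
```

View pics/c3.png

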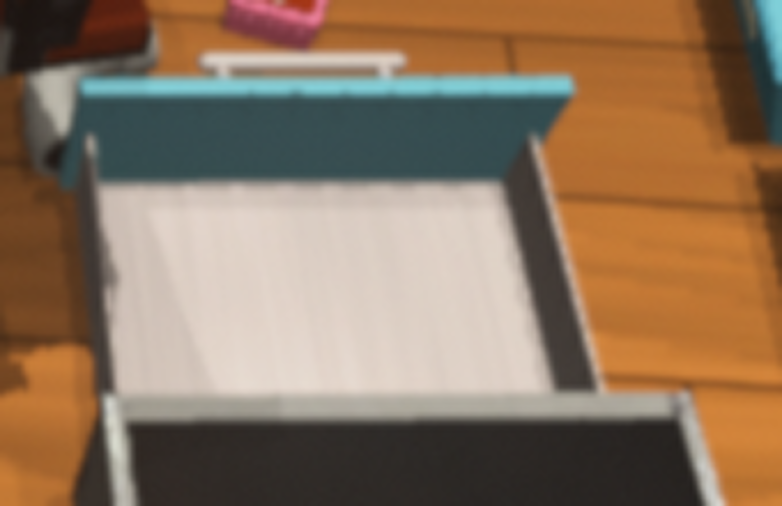

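View pics/c4.png

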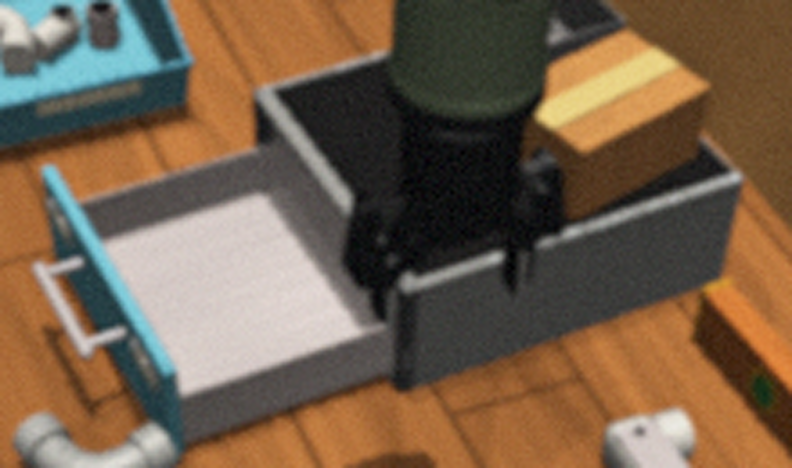

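Run:
```python
from h import *
i=bot.camera_info("scene"); j=bot.camera_info("side")
def s(u,v): return (330+u/4.6,160+v/4.6)
def d(u,v): return (180+u/3.6,60+v/3.6)
for n,p,z in [("panel TL",s(80,97),.106),("panel TR",s(573,96),.106),("floor L",s(100,183),.016),("floor R",s(500,180),.016),("unit L",s(106,402),.115),("unit R",s(688,397),.115),("h L",s(203,60),.071),("h R",s(402,60),.071)]:
    print(n,onz(i,p,z).round(4))
for n,p,z in [("panel near",d(172,372),.106),("panel far",d(48,172),.106),("unit near",d(400,285),.115),("unit far",d(260,95),.115),("h far",d(40,268),.071),("h near",d(88,350),.071),("floor near",d(178,392),.016),("floor far",d(105,245),.016)]:
    print('side',n,onz(j,p,z).round(4))
```

```text
panel TL [0.4737 0.142  0.106 ]
panel TR [0.453 0.413 0.106]
floor L [0.4693 0.1665 0.016 ]
floor R [0.4498 0.4035 0.016 ]
unit L [0.6642 0.1507 0.115 ]
unit R [0.6408 0.4368 0.115 ]
h L [0.416 0.219 0.071]
h R [0.4075 0.3345 0.071 ]
side panel near [0.4667 0.1417 0.106 ]
side panel far [0.4432 0.4068 0.106 ]
side unit near [0.662  0.1592 0.115 ]
side unit far [0.6435 0.4304 0.115 ]
side h far [0.411  0.3315 0.071 ]
side h near [0.4207 0.2234 0.071 ]
side floor near [0.4865 0.205  0.016 ]
side floor far [0.4833 0.4018 0.016 ]
```

```bash
python3 -m crank '[{"hand":0.6,"dx":6,"dy":0,"dz":25,"yaw":-0.12},{"hand":0.6,"dx":12,"dy":0,"dz":50,"yaw":-0.24},{"hand":0.6,"dx":18,"dy":0,"dz":75,"yaw":-0.36},{"hand":0.6,"dx":24,"dy":0,"dz":100,"yaw":-0.48},{"hand":0.6,"dx":30,"dy":0,"dz":125,"yaw":-0.6},{"hand":0.6,"dx":36,"dy":0,"dz":150,"yaw":-0.72},{"hand":0.6,"dx":42,"dy":0,"dz":175,"yaw":-0.84},{"hand":0.6,"dx":48,"dy":0,"dz":200,"yaw":-0.96},{"hand":0.6,"dx":54,"dy":0,"dz":225,"yaw":-1.08},{"hand":0.6,"dx":59,"dy":0,"dz":249,"yaw":-1.2},{"hand":0.6,"dx":59,"dy":0,"dz":249,"yaw":-1.32},{"hand":0.6,"dx":59,"dy":0,"dz":249,"yaw":-1.404}]'; python3 -m crank '[{"hand":0.6,"dx":0,"dy":30,"dz":0,"yaw":0},{"hand":0.6,"dx":0,"dy":60,"dz":0,"yaw":0},{"hand":0.6,"dx":0,"dy":90,"dz":0,"yaw":0},{"hand":0.6,"dx":0,"dy":90,"dz":0,"yaw":0},{"hand":0.6,"dx":0,"dy":90,"dz":0,"yaw":0}]'
python3 - <<'E'
from h import *
o=bot.observe(); print(o['qpos'].round(2),o['position'],o['tool_rot'])
snap("wrist","w4");snap("scene","s4");
E
```

```text
clock: 4.4
position: [0.5483, 0.3303, 0.2641]
tool_rot: [-1.57, 0.001, 1.656]
force: [-0.0, -1.1, -3.3]
grip_width: 0.057
clock: 4.82
position: [0.5484, 0.3289, 0.174]
tool_rot: [-1.569, 0.002, 1.648]
force: [0.3, 0.2, -2.1]
grip_width: 0.057
[-0.3   0.65 -0.51  1.59  0.36  1.    0.72] [0.5483709  0.32887503 0.17400645] [-1.56900146e+00  1.60612830e-03  1.64759644e+00]
```

View pics/w4.png

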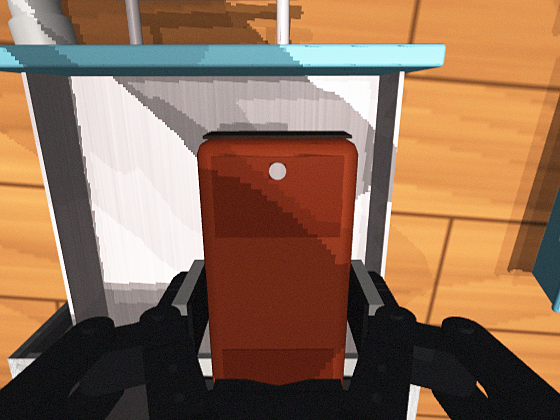

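View pics/s4.png

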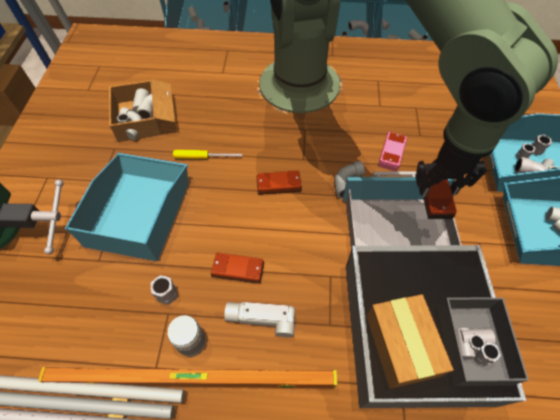

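```bash
python3 -m crank '[{"hand":0.6,"dx":0,"dy":35,"dz":0,"yaw":0},{"hand":0.6,"dx":0,"dy":70,"dz":0,"yaw":0},{"hand":0.6,"dx":0,"dy":100,"dz":0,"yaw":0},{"hand":0.6,"dx":0,"dy":125,"dz":0,"yaw":0},{"hand":0.6,"dx":0,"dy":140,"dz":0,"yaw":0},{"hand":0.6,"dx":0,"dy":148,"dz":0,"yaw":0},{"hand":0.6,"dx":0,"dy":151,"dz":0,"yaw":0},{"hand":0.6,"dx":0,"dy":151,"dz":0,"yaw":0}]'
```

```text
clock: 5.58
position: [0.5488, 0.3308, 0.0243]
tool_rot: [-1.572, -0.001, 1.649]
force: [-0.0, 0.4, -2.2]
grip_width: 0.0568
```

```bash
python3 -m crank '[{"hand":0.6,"dx":0,"dy":3,"dz":0,"yaw":0},{"hand":0.6,"dx":0,"dy":3,"dz":0,"yaw":0}]'; python3 -m crank '[{"hand":0.3,"dx":0,"dy":0,"dz":0,"yaw":0},{"hand":0.1,"dx":0,"dy":0,"dz":0,"yaw":0},{"hand":0,"dx":0,"dy":0,"dz":0,"yaw":0},{"hand":0,"dx":0,"dy":0,"dz":0,"yaw":0},{"hand":0,"dx":0,"dy":-40,"dz":0,"yaw":0},{"hand":0,"dx":0,"dy":-80,"dz":0,"yaw":0},{"hand":0,"dx":0,"dy":-120,"dz":0,"yaw":0},{"hand":0,"dx":0,"dy":-160,"dz":0,"yaw":0},{"hand":0,"dx":0,"dy":-200,"dz":0,"yaw":0}]';  python3 - <<'E'
from h import *
o=bot.observe(); print(o['qpos'].round(2),o['position'],o['tool_rot'])
snap("wrist","w5")
E
```

```text
clock: 5.75
position: [0.5496, 0.3311, 0.0223]
tool_rot: [-1.574, -0.001, 1.649]
force: [0.7, 0.2, 6.2]
grip_width: 0.0568
clock: 6.5
position: [0.5478, 0.3302, 0.2225]
tool_rot: [-1.571, -0.0, 1.649]
force: [0.4, 0.4, -0.0]
grip_width: 0.0856
[-0.29  0.6  -0.54  1.55  0.33  1.09  0.75] [0.54777389 0.33024391 0.22247422] [-1.57073967e+00 -1.77253694e-04  1.64923762e+00]
```

View pics/w5.png

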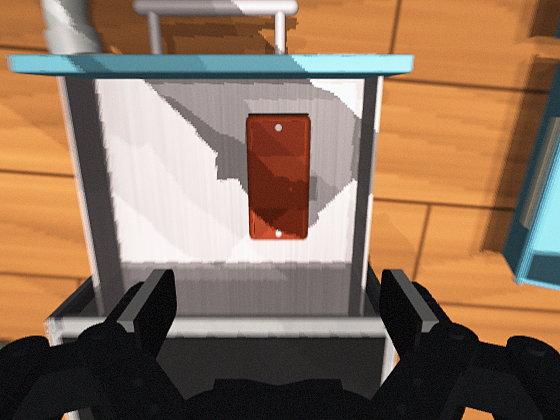

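```bash
python3 -m crank '[{"hand":0,"dx":-30,"dy":0,"dz":13,"yaw":0.124},{"hand":0,"dx":-60,"dy":0,"dz":26,"yaw":0.248},{"hand":0,"dx":-90,"dy":0,"dz":39,"yaw":0.372},{"hand":0,"dx":-120,"dy":0,"dz":52,"yaw":0.496},{"hand":0,"dx":-150,"dy":0,"dz":65,"yaw":0.62},{"hand":0,"dx":-180,"dy":0,"dz":78,"yaw":0.744},{"hand":0,"dx":-210,"dy":0,"dz":91,"yaw":0.868},{"hand":0,"dx":-240,"dy":0,"dz":104,"yaw":0.992},{"hand":0,"dx":-270,"dy":0,"dz":117,"yaw":1.116},{"hand":0,"dx":-300,"dy":0,"dz":130,"yaw":1.24},{"hand":0,"dx":-330,"dy":0,"dz":142,"yaw":1.364},{"hand":0,"dx":-358,"dy":0,"dz":154,"yaw":1.487}]'; python3 -m crank '[{"hand":0,"dx":0,"dy":40,"dz":0,"yaw":0},{"hand":0,"dx":0,"dy":80,"dz":0,"yaw":0},{"hand":0,"dx":0,"dy":120,"dz":0,"yaw":0},{"hand":0,"dx":0,"dy":150,"dz":0,"yaw":0},{"hand":0,"dx":0,"dy":150,"dz":0,"yaw":0}]'
python3 - <<'E'
from h import *
o=bot.observe(); print(o['qpos'].round(2),o['position'],o['tool_rot'])
snap("wrist","w6")
E
```

```text
clock: 7.55
position: [0.4219, -0.0401, 0.2206]
tool_rot: [-1.571, -0.001, 0.156]
force: [1.4, 0.5, 0.3]
grip_width: 0.0853
clock: 7.97
position: [0.42, -0.0383, 0.0662]
tool_rot: [-1.569, 0.007, 0.163]
force: [-1.6, 0.2, 0.2]
grip_width: 0.0852
[ 0.05  0.51 -0.13  2.23  0.15  0.41 -0.04] [ 0.41998441 -0.03828288  0.06620197] [-1.56938567  0.00685113  0.16260672]
```

View pics/w6.png

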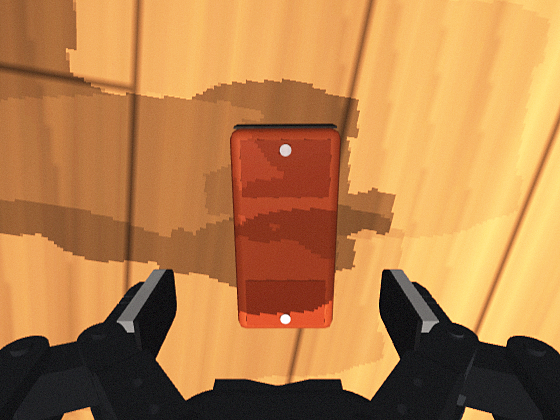

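```bash
python3 -m crank '[{"hand":0,"dx":2,"dy":30,"dz":0,"yaw":0},{"hand":0,"dx":2,"dy":55,"dz":0,"yaw":0},{"hand":0,"dx":2,"dy":67,"dz":0,"yaw":0},{"hand":0,"dx":2,"dy":67,"dz":0,"yaw":0},{"hand":0.3,"dx":2,"dy":67,"dz":0,"yaw":0},{"hand":0.6,"dx":2,"dy":67,"dz":0,"yaw":0},{"hand":0.6,"dx":2,"dy":67,"dz":0,"yaw":0},{"hand":0.6,"dx":2,"dy":67,"dz":0,"yaw":0},{"hand":0.6,"dx":2,"dy":67,"dz":0,"yaw":0}]' 40
```

```text
clock: 8.77
position: [0.4255, -0.0383, 0.0051]
tool_rot: [-1.571, -0.003, 0.162]
force: [-3.0, 1.6, 18.7]
grip_width: 0.0572
```

```bash
python3 -m crank '[{"hand":0.6,"dx":0,"dy":0,"dz":-10,"yaw":0},{"hand":0.6,"dx":0,"dy":0,"dz":-20,"yaw":0},{"hand":0.6,"dx":0,"dy":0,"dz":-30,"yaw":0}]'
python3 -m crank '[{"hand":0.6,"dx":0,"dy":0,"dz":-10,"yaw":0},{"hand":0.6,"dx":0,"dy":0,"dz":-20,"yaw":0},{"hand":0.6,"dx":0,"dy":0,"dz":-30,"yaw":0}]'
python3 -m crank '[{"hand":0.6,"dx":0,"dy":0,"dz":-10,"yaw":0},{"hand":0.6,"dx":0,"dy":0,"dz":-20,"yaw":0},{"hand":0.6,"dx":0,"dy":0,"dz":-30,"yaw":0}]'
python3 -m crank '[{"hand":0.6,"dx":0,"dy":0,"dz":-10,"yaw":0},{"hand":0.6,"dx":0,"dy":0,"dz":-20,"yaw":0},{"hand":0.6,"dx":0,"dy":0,"dz":-30,"yaw":0}]'
```

```text
clock: 9.02
position: [0.4307, -0.0668, 0.0052]
tool_rot: [-1.57, -0.003, 0.164]
force: [-1.8, 12.2, 17.4]
grip_width: 0.0574
clock: 9.27
position: [0.4355, -0.0967, 0.0052]
tool_rot: [-1.57, -0.003, 0.163]
force: [-2.3, 12.5, 14.4]
grip_width: 0.0572
clock: 9.52
position: [0.4402, -0.1264, 0.0052]
tool_rot: [-1.571, -0.003, 0.163]
force: [-1.9, 12.1, 14.8]
grip_width: 0.0572
clock: 9.77
position: [0.445, -0.1561, 0.0052]
tool_rot: [-1.571, -0.002, 0.163]
force: [-1.6, 10.2, 14.1]
grip_width: 0.0572
```

```bash
python3 -m crank '[{"hand":0.6,"dx":0,"dy":-40,"dz":0,"yaw":0},{"hand":0.6,"dx":0,"dy":-80,"dz":0,"yaw":0},{"hand":0.6,"dx":0,"dy":-120,"dz":0,"yaw":0},{"hand":0.6,"dx":0,"dy":-155,"dz":15,"yaw":-0.12},{"hand":0.6,"dx":10,"dy":-185,"dz":40,"yaw":-0.24},{"hand":0.6,"dx":20,"dy":-215,"dz":65,"yaw":-0.36},{"hand":0.6,"dx":30,"dy":-245,"dz":90,"yaw":-0.48},{"hand":0.6,"dx":45,"dy":-250,"dz":125,"yaw":-0.6},{"hand":0.6,"dx":65,"dy":-250,"dz":160,"yaw":-0.72},{"hand":0.6,"dx":85,"dy":-250,"dz":195,"yaw":-0.84},{"hand":0.6,"dx":105,"dy":-250,"dz":230,"yaw":-0.96},{"hand":0.6,"dx":120,"dy":-250,"dz":260,"yaw":-1.08}]';python3 - <<'E'
from h import *
o=bot.observe(); p=o['position'];w=o['tool_rot'][2];print(o['qpos'].round(2),p,w,o['force'])
d=np.array([.556,.234])-p[:2];print('dx',d@[np.cos(w),np.sin(w)]*1,'dz',d@[-np.sin(w),np.cos(w)],'yaw',-(1.649-w))
E
```

```text
clock: 10.77
position: [0.5207, 0.1217, 0.2551]
tool_rot: [-1.573, -0.001, 1.248]
force: [1.1, -0.6, -3.6]
grip_width: 0.0573
[ 0.1   0.4  -0.59  1.79  0.26  1.03  0.67] [0.52073281 0.12169254 0.2550566 ] 1.2482925288136446 [ 1.13318997 -0.62793091 -3.57785169]
dx 0.11769509450960454 dz 0.0021459972447300524 yaw -0.4007074711863554
```

```bash
python3 -m crank '[{"hand":0.6,"dx":30,"dy":0,"dz":1,"yaw":-0.12},{"hand":0.6,"dx":60,"dy":0,"dz":1,"yaw":-0.24},{"hand":0.6,"dx":90,"dy":0,"dz":2,"yaw":-0.36},{"hand":0.6,"dx":118,"dy":0,"dz":2,"yaw":-0.406},{"hand":0.6,"dx":118,"dy":40,"dz":2,"yaw":-0.406},{"hand":0.6,"dx":118,"dy":80,"dz":2,"yaw":-0.406},{"hand":0.6,"dx":118,"dy":100,"dz":2,"yaw":-0.406},{"hand":0.6,"dx":118,"dy":100,"dz":2,"yaw":-0.406}]';python3 - <<'E'
from h import *
o=bot.observe();print(o['position'],o['tool_rot'])
snap("wrist","w7");snap("side","d7")
E
```

```text
clock: 11.43
position: [0.5547, 0.2301, 0.1504]
tool_rot: [-1.566, 0.003, 1.648]
force: [-0.7, 0.2, -4.1]
grip_width: 0.0571
[0.55471405 0.23009072 0.15044756] [-1.56592017  0.00275293  1.64820643]
```

View pics/w7.png

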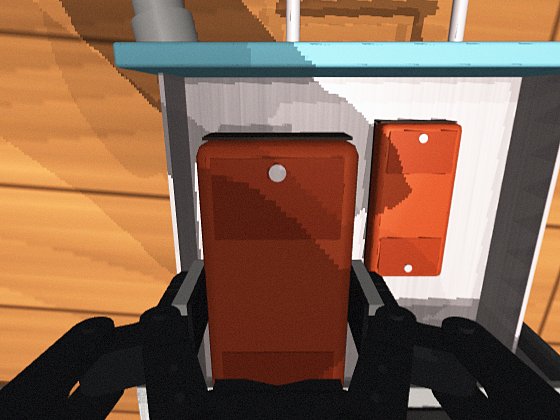

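View pics/d7.png

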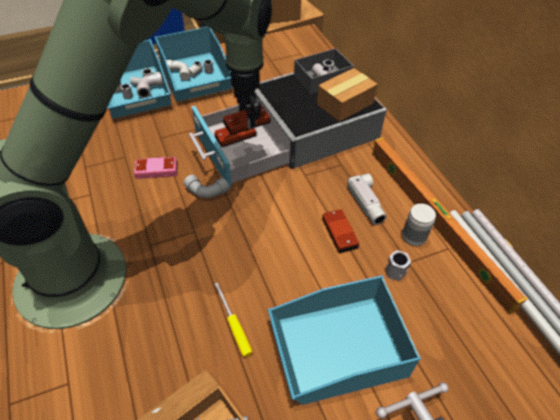

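```bash
python3 - <<'E'
from h import *
i=bot.camera_info("wrist")
print(onz(i,(423,138),.044),onz(i,(408,268),.044),onz(i,(166,90),.066),onz(i,(172,170),.066),onz(i,(187,160),.066))
E
python3 -m crank '[{"hand":0.6,"dx":0,"dy":35,"dz":0,"yaw":0},{"hand":0.6,"dx":0,"dy":70,"dz":0,"yaw":0},{"hand":0.6,"dx":0,"dy":95,"dz":0,"yaw":0},{"hand":0.6,"dx":0,"dy":115,"dz":0,"yaw":0},{"hand":0.6,"dx":0,"dy":125,"dz":0,"yaw":0},{"hand":0.6,"dx":0,"dy":129,"dz":0,"yaw":0},{"hand":0.6,"dx":0,"dy":129,"dz":0,"yaw":0}]'
```

```text
[0.50153511 0.33157468 0.044     ] [0.60452674 0.34031426 0.044     ] [0.48262458 0.15534932 0.066     ] [0.53362761 0.15842404 0.066     ] [0.52606233 0.16848546 0.066     ]
clock: 12.12
position: [0.5575, 0.2319, 0.0256]
tool_rot: [-1.572, -0.0, 1.648]
force: [-0.2, 0.2, -1.6]
grip_width: 0.057
```

```bash
python3 -m crank '[{"hand":0.6,"dx":0,"dy":4,"dz":0,"yaw":0},{"hand":0.6,"dx":0,"dy":4,"dz":0,"yaw":0}]'
```

```text
clock: 12.28
position: [0.5574, 0.2318, 0.0214]
tool_rot: [-1.573, -0.0, 1.648]
force: [0.8, 0.5, -1.4]
grip_width: 0.0571
```

```bash
python3 -m crank '[{"hand":0.6,"dx":0,"dy":1,"dz":0,"yaw":0},{"hand":0.6,"dx":0,"dy":1,"dz":0,"yaw":0}]'
```

```text
clock: 12.45
position: [0.5582, 0.2319, 0.0213]
tool_rot: [-1.574, -0.0, 1.647]
force: [0.3, -3.3, 13.1]
grip_width: 0.0573
```

```bash
python3 -m crank '[{"hand":0.3,"dx":0,"dy":0,"dz":0,"yaw":0},{"hand":0.1,"dx":0,"dy":0,"dz":0,"yaw":0},{"hand":0,"dx":0,"dy":0,"dz":0,"yaw":0},{"hand":0,"dx":0,"dy":0,"dz":0,"yaw":0},{"hand":0,"dx":0,"dy":-40,"dz":0,"yaw":0},{"hand":0,"dx":0,"dy":-80,"dz":0,"yaw":0},{"hand":0,"dx":0,"dy":-120,"dz":0,"yaw":0},{"hand":0,"dx":0,"dy":-160,"dz":0,"yaw":0},{"hand":0,"dx":0,"dy":-200,"dz":0,"yaw":0}]';  python3 - <<'E'
from h import *
o=bot.observe(); print(o['qpos'].round(2),o['position'],o['tool_rot'])
snap("wrist","w8")
E
```

```text
clock: 13.2
position: [0.5561, 0.2316, 0.2214]
tool_rot: [-1.571, -0.0, 1.648]
force: [0.6, -0.1, 0.6]
grip_width: 0.0853
[-0.05  0.57 -0.66  1.65  0.39  1.06  0.83] [0.55614513 0.2315954  0.22137559] [-1.57057352e+00 -2.25421536e-04  1.64841739e+00]
```

View pics/w8.png

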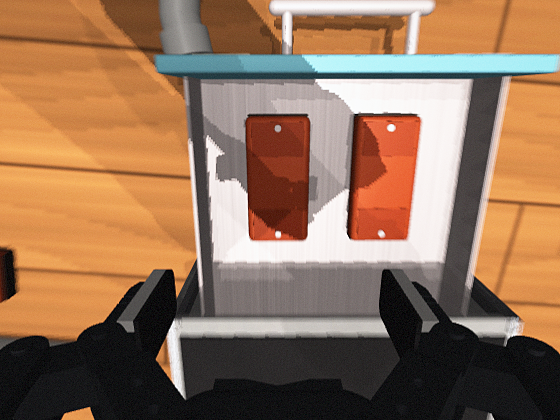

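Both blocks lie flat side by side in the drawer (columns 278 and 384). Now the third block.

```bash
python3 -m crank '[{"hand":0,"dx":-35,"dy":0,"dz":0,"yaw":0.12},{"hand":0,"dx":-70,"dy":0,"dz":0,"yaw":0.24},{"hand":0,"dx":-105,"dy":0,"dz":-10,"yaw":0.36},{"hand":0,"dx":-140,"dy":0,"dz":-25,"yaw":0.48},{"hand":0,"dx":-175,"dy":0,"dz":-40,"yaw":0.6},{"hand":0,"dx":-210,"dy":0,"dz":-55,"yaw":0.72},{"hand":0,"dx":-245,"dy":0,"dz":-70,"yaw":0.84},{"hand":0,"dx":-280,"dy":0,"dz":-85,"yaw":0.96},{"hand":0,"dx":-310,"dy":0,"dz":-95,"yaw":1.08},{"hand":0,"dx":-335,"dy":0,"dz":-105,"yaw":1.2},{"hand":0,"dx":-350,"dy":0,"dz":-105,"yaw":1.32},{"hand":0,"dx":-362,"dy":0,"dz":-105,"yaw":1.44}]'; python3 -m crank '[{"hand":0,"dx":0,"dy":20,"dz":0,"yaw":0.12},{"hand":0,"dx":0,"dy":50,"dz":0,"yaw":0.24},{"hand":0,"dx":0,"dy":90,"dz":0,"yaw":0.28},{"hand":0,"dx":0,"dy":130,"dz":0,"yaw":0.28},{"hand":0,"dx":0,"dy":150,"dz":0,"yaw":0.28},{"hand":0,"dx":0,"dy":150,"dz":0,"yaw":0.28}]';python3 - <<'E'
from h import *
o=bot.observe(); print(o['qpos'].round(2),o['position'],o['tool_rot'])
snap("wrist","w9")
E
```

```text
clock: 14.25
position: [0.6893, -0.1232, 0.2187]
tool_rot: [-1.571, 0.001, 0.2]
force: [0.2, 0.2, -0.2]
grip_width: 0.0855
clock: 14.75
position: [0.6863, -0.1206, 0.0641]
tool_rot: [-1.57, 0.007, -0.071]
force: [-1.1, 0.6, 0.5]
grip_width: 0.0852
[ 0.19  0.83 -0.17  1.49  0.17  0.84 -0.11] [ 0.68634857 -0.12058995  0.06411146] [-1.57028571  0.00743849 -0.07147229]
```

View pics/w9.png

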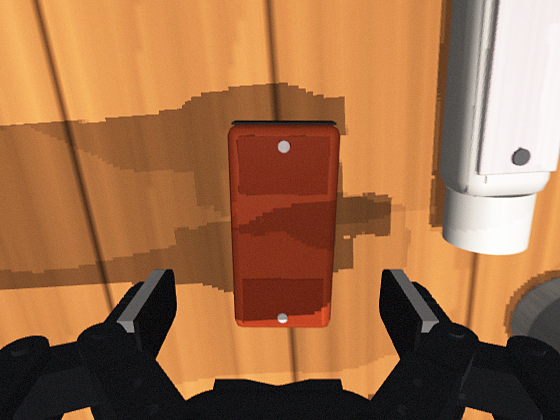

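```bash
python3 -m crank '[{"hand":0,"dx":1,"dy":30,"dz":0,"yaw":0},{"hand":0,"dx":1,"dy":52,"dz":0,"yaw":0},{"hand":0,"dx":1,"dy":64,"dz":0,"yaw":0},{"hand":0,"dx":1,"dy":64,"dz":0,"yaw":0},{"hand":0.3,"dx":1,"dy":64,"dz":0,"yaw":0},{"hand":0.6,"dx":1,"dy":64,"dz":0,"yaw":0},{"hand":0.6,"dx":1,"dy":64,"dz":0,"yaw":0},{"hand":0.6,"dx":1,"dy":64,"dz":0,"yaw":0},{"hand":0.6,"dx":1,"dy":64,"dz":0,"yaw":0}]' 40
```

```text
clock: 15.55
position: [0.6914, -0.1215, 0.0075]
tool_rot: [-1.571, -0.003, -0.072]
force: [-0.7, 0.3, 7.2]
grip_width: 0.0572
```

```bash
python3 -m crank '[{"hand":0.6,"dx":-1,"dy":1,"dz":10,"yaw":0},{"hand":0.6,"dx":-2,"dy":1,"dz":20,"yaw":0},{"hand":0.6,"dx":-4,"dy":1,"dz":30,"yaw":0}]'
python3 -m crank '[{"hand":0.6,"dx":-1,"dy":0,"dz":10,"yaw":0},{"hand":0.6,"dx":-2,"dy":0,"dz":20,"yaw":0},{"hand":0.6,"dx":-4,"dy":0,"dz":30,"yaw":0}]'
python3 -m crank '[{"hand":0.6,"dx":-1,"dy":0,"dz":10,"yaw":0},{"hand":0.6,"dx":-2,"dy":0,"dz":20,"yaw":0},{"hand":0.6,"dx":-4,"dy":0,"dz":30,"yaw":0}]'
python3 -m crank '[{"hand":0.6,"dx":-1,"dy":0,"dz":10,"yaw":0},{"hand":0.6,"dx":-2,"dy":0,"dz":20,"yaw":0},{"hand":0.6,"dx":-4,"dy":0,"dz":30,"yaw":0}]'
```

```text
clock: 15.8
position: [0.6906, -0.0926, 0.0076]
tool_rot: [-1.572, -0.005, -0.073]
force: [1.8, -6.0, 15.5]
grip_width: 0.0568
clock: 16.05
position: [0.6888, -0.062, 0.0076]
tool_rot: [-1.572, -0.005, -0.073]
force: [1.2, -6.0, 15.6]
grip_width: 0.0573
clock: 16.3
position: [0.687, -0.0317, 0.0075]
tool_rot: [-1.572, -0.005, -0.073]
force: [1.0, -6.6, 17.7]
grip_width: 0.0574
clock: 16.55
position: [0.6852, -0.0015, 0.0076]
tool_rot: [-1.572, -0.005, -0.073]
force: [1.7, -6.8, 15.5]
grip_width: 0.0571
```

```bash
python3 -m crank '[{"hand":0.6,"dx":0,"dy":0,"dz":0,"yaw":0},{"hand":0.6,"dx":0,"dy":0,"dz":0,"yaw":0},{"hand":0.6,"dx":0,"dy":0,"dz":0,"yaw":0}]'
python3 -m crank '[{"hand":0.6,"dx":0,"dy":-1,"dz":-10,"yaw":0},{"hand":0.6,"dx":0,"dy":-1,"dz":-20,"yaw":0},{"hand":0.6,"dx":0,"dy":-1,"dz":-30,"yaw":0}]'
python3 -m crank '[{"hand":0.6,"dx":0,"dy":1,"dz":-10,"yaw":0},{"hand":0.6,"dx":0,"dy":1,"dz":-20,"yaw":0},{"hand":0.6,"dx":0,"dy":1,"dz":-30,"yaw":0}]'
```

```text
clock: 16.8
position: [0.685, 0.0013, 0.0075]
tool_rot: [-1.569, -0.005, -0.071]
force: [-1.5, 5.5, 17.8]
grip_width: 0.0574
clock: 17.05
position: [0.6822, -0.0302, 0.0075]
tool_rot: [-1.57, -0.003, -0.072]
force: [1.0, 3.8, 12.3]
grip_width: 0.0571
clock: 17.3
position: [0.681, -0.0596, 0.0075]
tool_rot: [-1.569, -0.005, -0.072]
force: [1.4, 7.8, 20.3]
grip_width: 0.0572
```

Run:
```python
from h import *
i=bot.camera_info("scene"); j=bot.camera_info("side")
P=[onz(i,(40+u/3,140+v/3),.003)[:2] for u,v in [(248,100),(400,125),(160,272),(318,310)]]
for p in P: print(p.round(3))
print(np.mean(P,0))
im=cv2.imread("pics/d7.png")
cv2.imwrite("pics/c5.png",cv2.resize(im[260:410,250:430],None,fx=4,fy=4,interpolation=cv2.INTER_CUBIC))
o=bot.observe();print(o['position'],o['tool_rot'])
```

```text
[ 0.418 -0.485]
[ 0.436 -0.335]
[ 0.607 -0.509]
[ 0.634 -0.363]
[ 0.52358704 -0.42282636]
[ 0.68103861 -0.05962088  0.00752003] [-1.56894091 -0.00537167 -0.07168588]
```

View pics/c5.png

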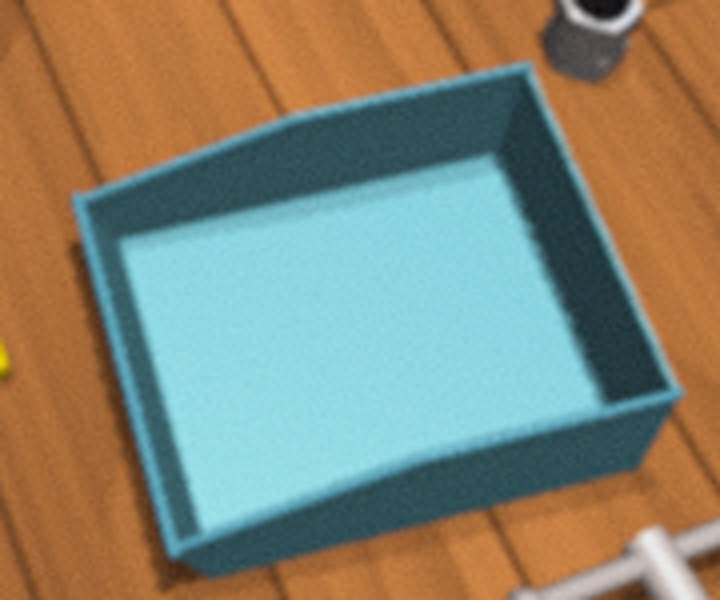

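Run:
```python
from h import *
i=bot.camera_info("scene"); j=bot.camera_info("side")
for p,z in [((124,156),.063),((188,167),.063),((73,232),.103),((142,257),.103)]: print('sc',onz(i,p,z).round(3))
for (u,v),z in [((175,550),.063),((80,200),.063),((678,392),.103),((530,70),.103),((122,240),.003),((495,155),.003),((605,405),.003)]: print('sd',onz(j,(250+u/4,260+v/4),z).round(3))
```

```text
sc [ 0.402 -0.466  0.063]
sc [ 0.427 -0.282  0.063]
sc [ 0.665 -0.497  0.103]
sc [ 0.716 -0.321  0.103]
sd [ 0.395 -0.487  0.063]
sd [ 0.421 -0.291  0.063]
sd [ 0.655 -0.52   0.103]
sd [ 0.68  -0.328  0.103]
sd [ 0.446 -0.295  0.003]
sd [ 0.677 -0.325  0.003]
sd [ 0.658 -0.484  0.003]
```

```bash
python3 -m crank '[{"hand":0.6,"dx":0,"dy":-40,"dz":0,"yaw":0},{"hand":0.6,"dx":0,"dy":-80,"dz":0,"yaw":0},{"hand":0.6,"dx":0,"dy":-120,"dz":0,"yaw":0},{"hand":0.6,"dx":-10,"dy":-150,"dz":-20,"yaw":0},{"hand":0.6,"dx":-20,"dy":-180,"dz":-50,"yaw":0},{"hand":0.6,"dx":-30,"dy":-200,"dz":-85,"yaw":0.06},{"hand":0.6,"dx":-40,"dy":-200,"dz":-120,"yaw":0.06},{"hand":0.6,"dx":-50,"dy":-200,"dz":-155,"yaw":0.06},{"hand":0.6,"dx":-60,"dy":-200,"dz":-190,"yaw":0.06},{"hand":0.6,"dx":-70,"dy":-200,"dz":-225,"yaw":0.06},{"hand":0.6,"dx":-80,"dy":-200,"dz":-260,"yaw":0.06},{"hand":0.6,"dx":-90,"dy":-200,"dz":-295,"yaw":0.06}]'; python3 -m crank '[{"hand":0.6,"dx":-7,"dy":0,"dz":-30,"yaw":0},{"hand":0.6,"dx":-14,"dy":0,"dz":-61,"yaw":0},{"hand":0.6,"dx":-14,"dy":0,"dz":-61,"yaw":0},{"hand":0.6,"dx":-14,"dy":0,"dz":-61,"yaw":0}]'
python3 - <<'E'
from h import *
o=bot.observe(); print(o['qpos'].round(2),o['position'],o['tool_rot'])
snap("wrist","w10");snap("side","d10")
E
```

```text
clock: 18.3
position: [0.5662, -0.3503, 0.2053]
tool_rot: [-1.571, -0.001, -0.133]
force: [1.2, 0.0, -3.0]
grip_width: 0.057
clock: 18.63
position: [0.5439, -0.4092, 0.2048]
tool_rot: [-1.572, 0.0, -0.136]
force: [1.1, 1.4, -2.6]
grip_width: 0.0567
[ 0.64  0.64 -0.14  1.46  0.1   1.05  0.35] [ 0.54390762 -0.40924022  0.20483916] [-1.57185321e+00  3.13016342e-05 -1.36055462e-01]
```

View pics/w10.png

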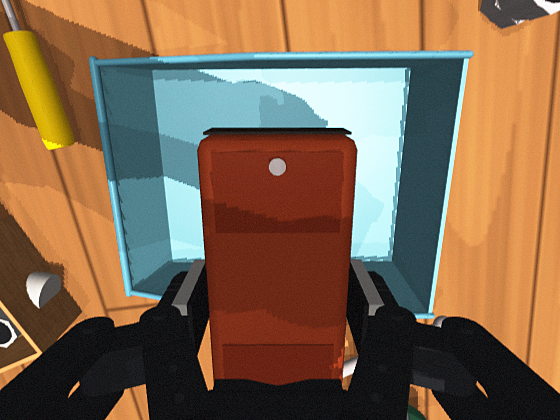

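View pics/d10.png

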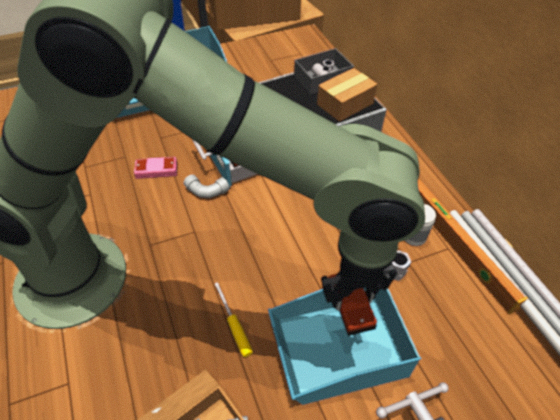

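Run:
```python
from h import *
i=bot.camera_info("wrist")
for p,z in [((94,60),.063),((128,294),.063),((471,56),.103),((434,314),.103),((155,70),.003),((409,68),.003),((385,260),.003)]: print(p,onz(i,p,z).round(3))
```

```text
(94, 60) [ 0.422 -0.287  0.063]
(128, 294) [ 0.396 -0.486  0.063]
(471, 56) [ 0.683 -0.323  0.103]
(434, 314) [ 0.66  -0.515  0.103]
(155, 70) [ 0.448 -0.294  0.003]
(409, 68) [ 0.679 -0.323  0.003]
(385, 260) [ 0.649 -0.514  0.003]
```

```bash
python3 -m crank '[{"hand":0.6,"dx":8,"dy":30,"dz":3,"yaw":0},{"hand":0.6,"dx":8,"dy":65,"dz":3,"yaw":0},{"hand":0.6,"dx":8,"dy":100,"dz":3,"yaw":0},{"hand":0.6,"dx":8,"dy":135,"dz":3,"yaw":0},{"hand":0.6,"dx":8,"dy":160,"dz":3,"yaw":0},{"hand":0.6,"dx":8,"dy":180,"dz":3,"yaw":0},{"hand":0.6,"dx":8,"dy":190,"dz":3,"yaw":0},{"hand":0.6,"dx":8,"dy":190,"dz":3,"yaw":0},{"hand":0.6,"dx":8,"dy":190,"dz":3,"yaw":0}]'; python3 -m crank '[{"hand":0.3,"dx":0,"dy":0,"dz":0,"yaw":0},{"hand":0.1,"dx":0,"dy":0,"dz":0,"yaw":0},{"hand":0,"dx":0,"dy":0,"dz":0,"yaw":0},{"hand":0,"dx":0,"dy":0,"dz":0,"yaw":0},{"hand":0,"dx":0,"dy":-40,"dz":0,"yaw":0},{"hand":0,"dx":0,"dy":-80,"dz":0,"yaw":0},{"hand":0,"dx":0,"dy":-120,"dz":0,"yaw":0},{"hand":0,"dx":0,"dy":-160,"dz":0,"yaw":0},{"hand":0,"dx":0,"dy":-200,"dz":0,"yaw":0},{"hand":0,"dx":0,"dy":-220,"dz":0,"yaw":0}]';  python3 - <<'E'
from h import *
o=bot.observe(); print(o['qpos'].round(2),o['position'],o['tool_rot'])
snap("wrist","w11")
E
```

```text
clock: 19.48
position: [0.5547, -0.4044, 0.0151]
tool_rot: [-1.571, -0.001, -0.131]
force: [0.4, -0.3, -2.2]
grip_width: 0.0568
clock: 20.32
position: [0.555, -0.4055, 0.2403]
tool_rot: [-1.573, -0.005, -0.132]
force: [1.2, -0.4, 0.3]
grip_width: 0.0856
[ 0.63  0.62 -0.14  1.41  0.09  1.12  0.34] [ 0.55499327 -0.4054858   0.24025608] [-1.57335339 -0.00540571 -0.13225598]
```

View pics/w11.png

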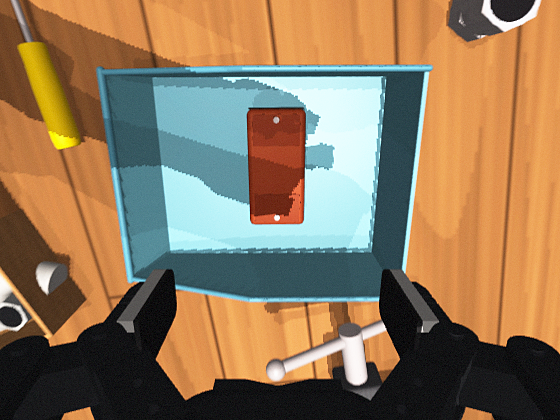

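```bash
python3 - <<'E'
from h import *
i=bot.camera_info("scene")
print(onz(i,(393,150),.02),onz(i,(384,163),.0),onz(i,(404,166),0))
E
python3 -m crank '[{"hand":0.5,"dx":-16,"dy":0,"dz":38,"yaw":0},{"hand":1,"dx":-32,"dy":0,"dz":76,"yaw":0},{"hand":1,"dx":-48,"dy":0,"dz":114,"yaw":-0.1},{"hand":1,"dx":-65,"dy":0,"dz":152,"yaw":-0.21},{"hand":1,"dx":-81,"dy":0,"dz":190,"yaw":-0.21},{"hand":1,"dx":-97,"dy":0,"dz":228,"yaw":-0.21},{"hand":1,"dx":-113,"dy":0,"dz":266,"yaw":-0.21},{"hand":1,"dx":-129,"dy":0,"dz":304,"yaw":-0.21},{"hand":1,"dx":-145,"dy":0,"dz":342,"yaw":-0.21},{"hand":1,"dx":-162,"dy":0,"dz":380,"yaw":-0.21},{"hand":1,"dx":-178,"dy":0,"dz":418,"yaw":-0.21},{"hand":1,"dx":-194,"dy":0,"dz":456,"yaw":-0.21}]' 40;python3 - <<'E'
from h import *
o=bot.observe(); p=o['position'];w=o['tool_rot'][2];print(o['qpos'].round(2),p,w,o['force'])
d=np.array([.365,.277])-p[:2];print('dx',d@[np.cos(w),np.sin(w)]*1,'dz',d@[-np.sin(w),np.cos(w)],'yaw',-(.0785-w))
E
```

```text
[0.28719196 0.29063169 0.02      ] [0.32172131 0.26647849 0.        ] [ 3.28610599e-01  3.24322697e-01 -1.11022302e-16]
clock: 21.37
position: [0.4208, 0.0744, 0.2348]
tool_rot: [-1.571, -0.001, 0.078]
force: [0.9, 0.2, 0.5]
grip_width: -0.0002
[ 0.03  0.22 -0.4   2.07  0.11  0.87 -0.36] [0.42080669 0.07440436 0.23481254] 0.0775918264117661 [0.93473358 0.15289824 0.48114783]
dx -0.03993478208463388 dz 0.2063118845348595 yaw -0.0009081735882339043
```

```bash
python3 -m crank '[{"hand":1,"dx":-10,"dy":0,"dz":40,"yaw":0},{"hand":1,"dx":-20,"dy":0,"dz":80,"yaw":0},{"hand":1,"dx":-30,"dy":0,"dz":120,"yaw":0},{"hand":1,"dx":-40,"dy":0,"dz":160,"yaw":0},{"hand":1,"dx":-40,"dy":0,"dz":200,"yaw":0},{"hand":1,"dx":-40,"dy":0,"dz":206,"yaw":0},{"hand":1,"dx":-40,"dy":40,"dz":206,"yaw":0},{"hand":1,"dx":-40,"dy":80,"dz":206,"yaw":0},{"hand":1,"dx":-40,"dy":80,"dz":206,"yaw":0}]'
python3 - <<'E'
from h import *
o=bot.observe(); p=o['position'];print(o['qpos'].round(2),p,o['tool_rot'])
snap("wrist","w12");snap("side","d12")
E
```

```text
clock: 22.12
position: [0.3635, 0.2733, 0.1495]
tool_rot: [-1.575, 0.006, 0.079]
force: [-1.3, -1.9, -1.6]
grip_width: 0.0001
[-0.4   0.41 -0.48  2.09  0.28  0.71 -0.98] [0.36347952 0.2732615  0.14950749] [-1.57464067  0.00643869  0.0787829 ]
```

View pics/w12.png

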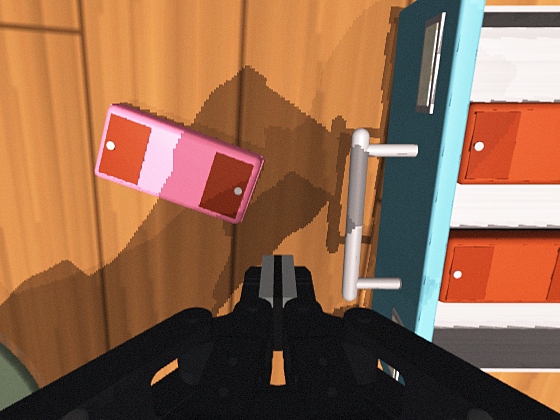

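View pics/d12.png

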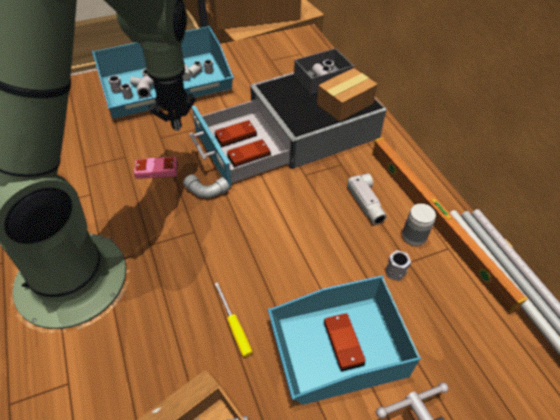

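```bash
python3 - <<'E'
from h import *
i=bot.camera_info("wrist")
for p,z in [((360,133),.071),((350,295),.071),((467,20),.106)]: print(p,onz(i,p,z).round(3))
E
python3 -m crank '[{"hand":1,"dx":0,"dy":30,"dz":4,"yaw":0},{"hand":1,"dx":0,"dy":60,"dz":4,"yaw":0},{"hand":1,"dx":0,"dy":91,"dz":4,"yaw":0},{"hand":1,"dx":0,"dy":96,"dz":4,"yaw":0},{"hand":1,"dx":0,"dy":96,"dz":4,"yaw":0}]'
```

```text
(360, 133) [0.414 0.332 0.071]
(350, 295) [0.424 0.215 0.071]
(467, 20) [0.45  0.394 0.106]
clock: 22.63
position: [0.3659, 0.2792, 0.0592]
tool_rot: [-1.571, 0.0, 0.078]
force: [0.7, 0.1, 0.0]
grip_width: -0.0004
```

```bash
python3 -m crank '[{"hand":1,"dx":10,"dy":0,"dz":0,"yaw":0},{"hand":1,"dx":20,"dy":0,"dz":0,"yaw":0},{"hand":1,"dx":26,"dy":0,"dz":0,"yaw":0},{"hand":1,"dx":32,"dy":0,"dz":0,"yaw":0},{"hand":1,"dx":38,"dy":0,"dz":0,"yaw":0},{"hand":1,"dx":46,"dy":0,"dz":0,"yaw":0},{"hand":1,"dx":56,"dy":0,"dz":0,"yaw":0},{"hand":1,"dx":68,"dy":0,"dz":0,"yaw":0},{"hand":1,"dx":80,"dy":0,"dz":0,"yaw":0},{"hand":1,"dx":92,"dy":0,"dz":0,"yaw":0},{"hand":1,"dx":104,"dy":0,"dz":0,"yaw":0},{"hand":1,"dx":116,"dy":0,"dz":0,"yaw":0}]'
python3 - <<'E'
from h import *
snap("side","d13")
E
```

```text
clock: 23.63
position: [0.4822, 0.2881, 0.0583]
tool_rot: [-1.571, 0.0, 0.078]
force: [-2.7, 1.4, 0.3]
grip_width: -0.0004
```

View pics/d13.png

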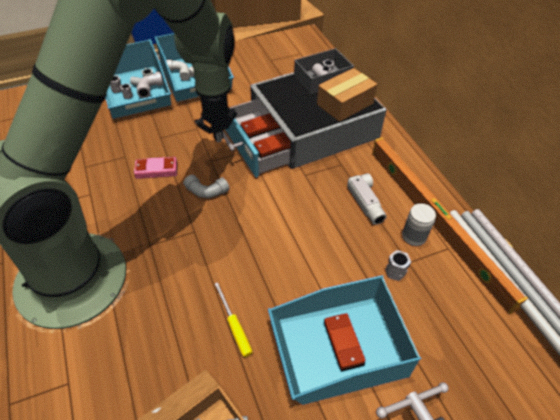

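```bash
python3 -m crank '[{"hand":1,"dx":10,"dy":0,"dz":0,"yaw":0},{"hand":1,"dx":20,"dy":0,"dz":0,"yaw":0},{"hand":1,"dx":30,"dy":0,"dz":0,"yaw":0},{"hand":1,"dx":40,"dy":0,"dz":0,"yaw":0},{"hand":1,"dx":50,"dy":0,"dz":0,"yaw":0},{"hand":1,"dx":60,"dy":0,"dz":0,"yaw":0},{"hand":1,"dx":70,"dy":0,"dz":0,"yaw":0},{"hand":1,"dx":78,"dy":0,"dz":0,"yaw":0},{"hand":1,"dx":85,"dy":0,"dz":0,"yaw":0},{"hand":1,"dx":90,"dy":0,"dz":0,"yaw":0},{"hand":1,"dx":95,"dy":0,"dz":0,"yaw":0}]'
```

```text
clock: 24.6
position: [0.5762, 0.2954, 0.0582]
tool_rot: [-1.571, 0.0, 0.078]
force: [-2.0, -1.1, 0.3]
grip_width: 0.0
```

```bash
python3 -m crank '[{"hand":1,"dx":3,"dy":0,"dz":0,"yaw":0},{"hand":1,"dx":6,"dy":0,"dz":0,"yaw":0},{"hand":1,"dx":9,"dy":0,"dz":0,"yaw":0}]'
```

```text
clock: 24.85
position: [0.5841, 0.296, 0.0581]
tool_rot: [-1.571, 0.002, 0.078]
force: [-23.4, -4.0, 10.0]
grip_width: 0.0
```

```bash
python3 -m crank '[{"hand":1,"dx":0,"dy":0,"dz":0,"yaw":0},{"hand":1,"dx":0,"dy":0,"dz":0,"yaw":0}]'
python3 - <<'E'
from h import *
_,a=snap("side","d14");_,b=snap("wrist","w14")
cv2.imwrite("pics/c14.png",cv2.resize(a[60:190,180:400],None,fx=3.6,fy=3.6,interpolation=cv2.INTER_CUBIC))
E
```

```text
clock: 25.02
position: [0.5837, 0.2961, 0.0581]
tool_rot: [-1.572, 0.002, 0.078]
force: [-8.1, -2.5, 3.2]
grip_width: -0.0003
```

View pics/c14.png

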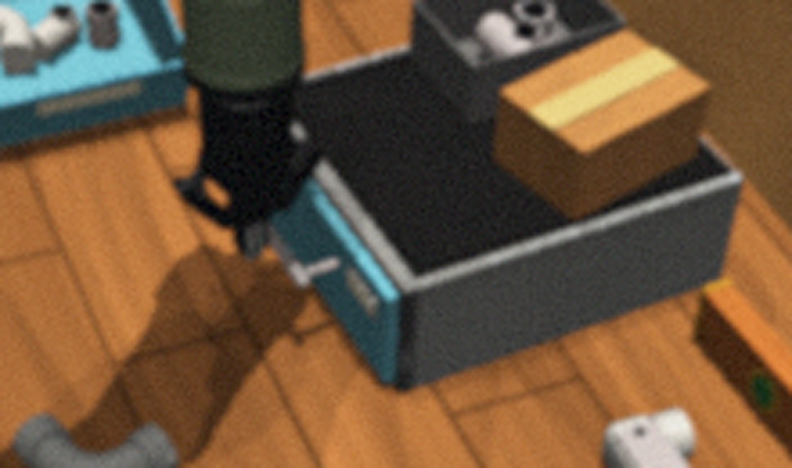

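View pics/w14.png

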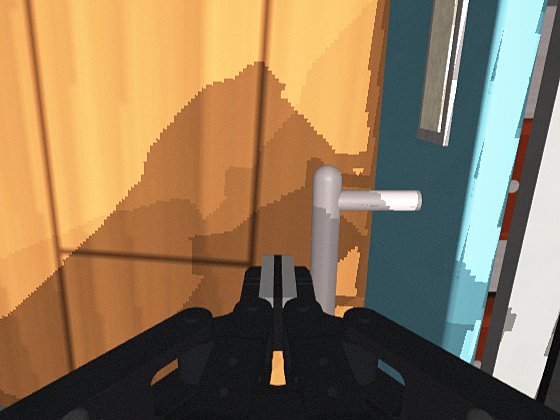

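Run:
```python
from h import *
a=cv2.imread("pics/w14.png")
cv2.imwrite("pics/c15.png",cv2.resize(a[0:400,400:560],None,fx=3,fy=1.5,interpolation=cv2.INTER_CUBIC))
i=bot.camera_info("wrist")
o=bot.observe();print(o['position'],o['force'])
for p,z in [((495,150),.106),((478,150),.106),((550,150),.115),((530,150),.115),((515,150),.115)]: print(p,onz(i,p,z).round(3))
```

```text
[0.5836532  0.29609215 0.0581423 ] [-8.13303501 -2.11678248  3.84057432]
(495, 150) [0.638 0.363 0.106]
(478, 150) [0.633 0.363 0.106]
(550, 150) [0.646 0.365 0.115]
(530, 150) [0.641 0.364 0.115]
(515, 150) [0.637 0.364 0.115]
```

View pics/c15.png

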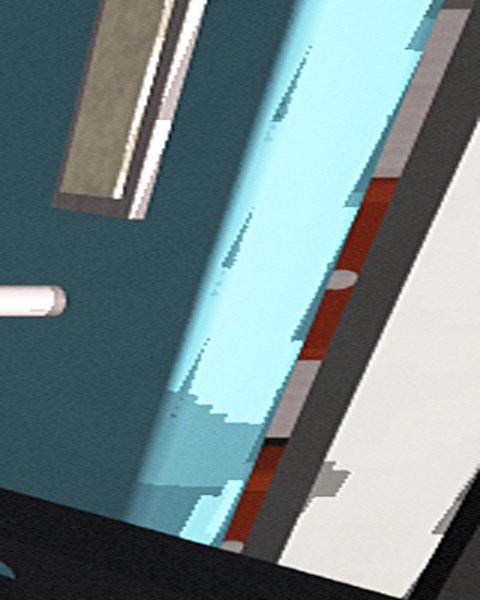

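```bash
python3 -m crank '[{"hand":1,"dx":2,"dy":0,"dz":0,"yaw":0},{"hand":1,"dx":2,"dy":0,"dz":0,"yaw":0},{"hand":1,"dx":2,"dy":0,"dz":0,"yaw":0},{"hand":1,"dx":2,"dy":0,"dz":0,"yaw":0}]'
```

```text
clock: 25.45
position: [0.584, 0.2961, 0.058]
tool_rot: [-1.573, 0.005, 0.079]
force: [-20.6, -5.6, 10.7]
grip_width: 0.0002
```

```bash
python3 -m crank '[{"hand":1,"dx":2,"dy":0,"dz":0,"yaw":0},{"hand":1,"dx":2,"dy":0,"dz":0,"yaw":0},{"hand":1,"dx":2,"dy":0,"dz":0,"yaw":0},{"hand":1,"dx":2,"dy":0,"dz":0,"yaw":0}]'
```

```text
clock: 25.78
position: [0.5842, 0.2962, 0.0579]
tool_rot: [-1.574, 0.008, 0.08]
force: [-31.9, -8.1, 20.4]
grip_width: -0.0002
```

```bash
python3 -m crank '[{"hand":1,"dx":-10,"dy":0,"dz":0,"yaw":0},{"hand":1,"dx":-30,"dy":0,"dz":0,"yaw":0},{"hand":1,"dx":-60,"dy":0,"dz":0,"yaw":0},{"hand":1,"dx":-60,"dy":-40,"dz":0,"yaw":0},{"hand":1,"dx":-60,"dy":-80,"dz":0,"yaw":0},{"hand":1,"dx":-60,"dy":-120,"dz":0,"yaw":0},{"hand":1,"dx":-60,"dy":-160,"dz":0,"yaw":0},{"hand":1,"dx":-60,"dy":-180,"dz":-40,"yaw":0},{"hand":1,"dx":-60,"dy":-180,"dz":-80,"yaw":0},{"hand":1,"dx":-60,"dy":-180,"dz":-120,"yaw":0},{"hand":1,"dx":-60,"dy":-180,"dz":-160,"yaw":0},{"hand":1,"dx":-60,"dy":-180,"dz":-160,"yaw":0}]'
python3 - <<'E'
from h import *
_,a=snap("side","d15");i,b=snap("scene","s15");snap("wrist","w15")
cv2.imwrite("pics/c16.png",cv2.resize(b[180:270,330:500],None,fx=4.6,fy=4.6,interpolation=cv2.INTER_CUBIC))
E
```

```text
clock: 26.78
position: [0.5426, 0.1238, 0.2385]
tool_rot: [-1.575, -0.001, 0.069]
force: [0.9, -1.6, 0.1]
grip_width: 0.0001
```

View pics/s15.png

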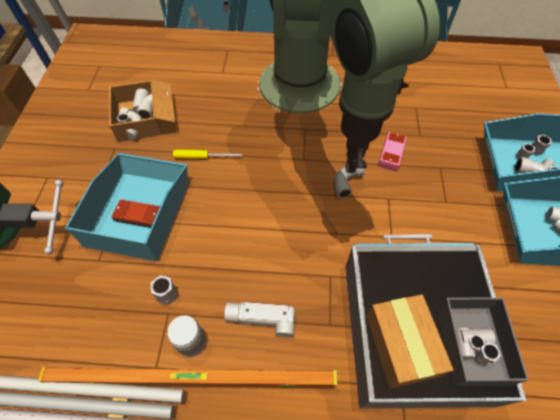

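View pics/c16.png

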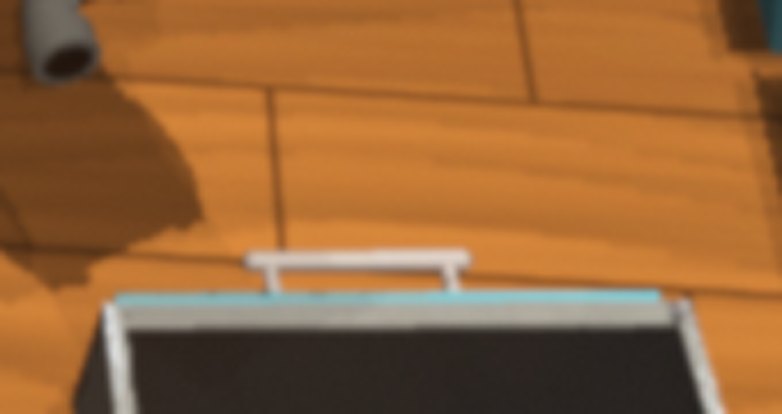

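View pics/d15.png

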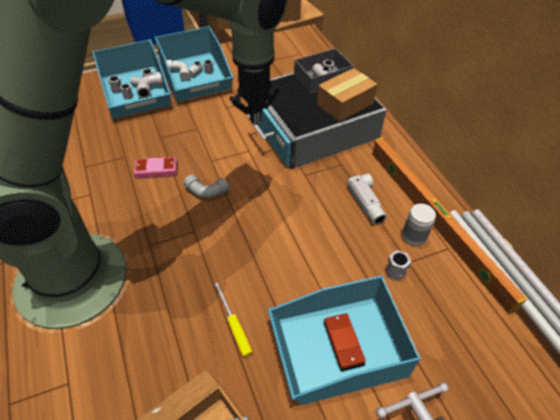

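```bash
python3 -m crank '[{"hand":1,"dx":0,"dy":0,"dz":0,"yaw":0},{"hand":1,"dx":0,"dy":0,"dz":0,"yaw":0}]'; python3 -c "
from workcell import bot
print(bot.job_done())"
```

```text
clock: 27.1
position: [0.5413, 0.1337, 0.2383]
tool_rot: [-1.57, -0.0, 0.08]
force: [0.2, 0.6, -0.2]
grip_width: -0.0002
the job is handed in; nothing more can be done
None
```

The job is handed in at about 27 s on the robot's clock: the two sharp blocks are in the shut drawer and the worn one is in the scrap bin.

| Block (where it first lay) | Drag before lifting | Drag ÷ pressing force | Judged | Now |
|---|---|---|---|---|
| Middle (0.56, −0.01) | about 12 cm | about 0.65–0.75 | sharp | drawer |
| Near the robot (0.42, −0.04) | about 12 cm | about 0.68 | sharp | drawer |
| Far (0.69, −0.12) | about 12 cm, then 6 cm back | about 0.25–0.33 | worn | bin |

- **Worn block:** its drag came out somewhat above the stated worn range of 0.15–0.25. It was still less than half that of the other two, and at least one block had to be worn, so I put it in the bin.
- **Drawer blocks:** before closing, a picture showed both lying flat, grit down and side by side. Part of both was still visible through the slit above the front panel with the drawer shut.
- **Drawer shut:** it came up against a hard stop. At 32 N it moved only about 0.2 mm, and the last pictures show the front panel up against the unit. A picture from the wrist camera suggested a gap of up to 3 mm, which is close to the calibration error, so I relied on the stop.
- **Bystanders:** the elbow, coupling, conduit body, screwdriver and pink block look unmoved in the last pictures. The gripper was clear of everything at hand-in.

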